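# Hang the next sample stem in the sensing head

### The arm

A 7-joint arm with a two-finger parallel gripper is mounted at the origin on the work surface. World frame = base frame: x ahead of the robot, y to its left, z up, the work surface at z = 0. Lengths are in m, angles in rad, forces in N, time in s.
With the tool pointing down it reaches from about 0.4 to 0.875 m from the base axis. Payload 19.3 kg.
Tool frame: the origin (TCP) lies at the very end of the fingers, on their centre line; the grasp point (between the pads) lies 19 mm behind it; y points along the fingers, x is the direction in which the jaws open and shut, and the axes are right-handed (so a half turn about y gives the same grasp; the last joint's range is limited). The gripper opens to 85 mm and grips with 20 to 120 N. Pads are 22 mm wide; open, the fingers measure 114 mm over their backs; the gripper's body (76 mm by 85 mm) begins 54 mm behind the grasp point. The pads swing forward as they close: fully open they stand 13 mm farther back than shut.
Start: joints at [-1.372, 0.521, -0.036, 1.599, 0.021, 1.021, -0.113], TCP at [0.166, 0.603, 0.231] pointing down, gripper open.
Joint ranges: [-2.91, 2.91], [-0.3, 2.13], [-1.5, 1.42], [0.17, 2.43], [-1.26, 4.41], [0.16, 1.93], [-2.52, 2.52]. Speed limits (rad/s): [1.89, 1.89, 2.39, 2.39, 3.01, 3.01, 3.01].

### API

Orientations are given as [roll, pitch, yaw] about the fixed x, y, z axes, in that order (R = Rz(yaw) Ry(pitch) Rx(roll)).
In Python, from cell import arm gives the robot as it stands.
- The arm moves only by the shell command python3 -m handwheel 'ROWS' [FORCE]. ROWS is text: rows parted by semicolons, each of 7 numbers parted by spaces: the shift along the tool's x, y, z in mm, then the turn, a rotation vector about the tool's x, y, z in degrees, then the gripper command: -1 is fully open, 1 is shut, values between are in proportion. A call has 1 to 10 rows; each row is the pose to reach, as a shift and turn from the pose commanded when the call began, along the tool's axes at that moment; what a row does not reach only later rows make up. A row lasts 1/12 s, in which the tool goes at most 41.7 mm and 7.16 degrees, less where a joint would pass 70% of its speed; a pose out of reach is approached as far as the arm can. A call with a gripper value outside its range is refused whole. The fingers move at their own pace and stop on an object; FORCE is the grip in N (left out, the last holds). Time passes only in rows, so rows that repeat a pose let the fingers close. It gives the time, the measured TCP pose, the force and the opening at its end, in the units of the state.
- arm.get_state(): the state, without advancing time (a new reading comes with each control period).
- arm.camera(name): name is "side" or "top" or "wrist"; returns (picture, depth): 420x560x3 uint8, red, green, blue; 420x560 float32, m along the optical axis (not along the pixel's ray), 0 where there is no reading.
- arm.camera_params(name): a dict with "fx", "fy", "cx", "cy" (pixels), "extrinsics" (4x4, takes a point from camera to world coordinates); the wrist camera has in their place "mount" (4x4, takes a point from camera to tool coordinates, whose origin is the TCP and whose axes are the tool frame's). Camera axes: x right, y down, z forward; pixel columns grow to the right and rows downward; lengths in m; the calibration is good to about 2 mm. A picture is of the moment at which its call begins: read the wrist's pose just before it. camera_params takes no time and is no camera call.
- arm.finish_job(): hands the job in, once; it reports no verdict.
The state is a dict: "clock": time; "joint_positions": joint angles; "dq": joint speeds; "tau": joint torques, N m; "eef_pos": TCP position; "ee_rot": TCP orientation; "wrist_force": force on the tool from outside, world axes, zero at the start; "moment": the same for the moment, N m; "finger_gap": finger opening in m.
Only numpy, scipy, OpenCV 4.12 (cv2) and the standard library are available. Lean on these libraries where they do the work, as an engineer would, in place of code of your own. Each camera call takes 0.05 s, during which the arm holds its last target. There are 200 camera calls.

### The job

The token on the tray's white square shows which colour of sample stem is next: draw that stem by its head out of the rack and lower it upright into the sensing head's guide collar until the black band on its shaft is level with the collar's rim, never letting it touch the sensing head. Keep it still and centred in the bore for at least two seconds for the reading, and finish while still holding it there in the gripper. Leave the other stems where they are and the rest of the bench undisturbed.

Things in the scene. Friction and masses are not known exactly. Their poses are not given: they have to be found in the camera images.
- stem_blue: blue sample stem, about 80 g, hanging upright in one of the three holes of the rack: blue square grip head 18 x 18 mm, from 5 to 50 mm above the origin, sides along its x and y axes; under it a blue round flange 26 mm across, 0 to 5 mm above the origin, which rests on the rack; below it a bare steel shaft of 10 mm diameter that reaches 100 mm below the origin. Origin: on the axis, at the underside of the flange. z along the axis, towards the head. Rigid.
- stem_blue_tip (a point): lower end of the blue stem's shaft, on its axis, 100 mm below the stem's origin
- stem_blue_mark (a point): middle of the black depth band (6 mm tall) round the blue stem's shaft, on its axis, 50 mm above the tip and 50 mm below the stem's origin
- stem_red: red sample stem, about 80 g, hanging upright in one of the three holes of the rack: red square grip head 18 x 18 mm, from 5 to 50 mm above the origin, sides along its x and y axes; under it a red round flange 26 mm across, 0 to 5 mm above the origin, which rests on the rack; below it a bare steel shaft of 10 mm diameter that reaches 100 mm below the origin. Origin: on the axis, at the underside of the flange. z along the axis, towards the head. Rigid.
- stem_red_tip (a point): lower end of the red stem's shaft, on its axis, 100 mm below the stem's origin
- stem_red_mark (a point): middle of the black depth band (6 mm tall) round the red stem's shaft, on its axis, 50 mm above the tip and 50 mm below the stem's origin
- stem_yellow: yellow sample stem, about 80 g, hanging upright in one of the three holes of the rack: yellow square grip head 18 x 18 mm, from 5 to 50 mm above the origin, sides along its x and y axes; under it a yellow round flange 26 mm across, 0 to 5 mm above the origin, which rests on the rack; below it a bare steel shaft of 10 mm diameter that reaches 100 mm below the origin. Origin: on the axis, at the underside of the flange. z along the axis, towards the head. Rigid.
- stem_yellow_tip (a point): lower end of the yellow stem's shaft, on its axis, 100 mm below the stem's origin
- stem_yellow_mark (a point): middle of the black depth band (6 mm tall) round the yellow stem's shaft, on its axis, 50 mm above the tip and 50 mm below the stem's origin
- rack: aluminium stem rack, fixed, 70 (its x) x 240 (its y) mm, plate top 112 mm above the bench; three through holes of 18 mm diameter in a row along its y axis, at -75, 0 and +75 mm, on its centre line; open below, so a stem is drawn straight up by just over 100 mm to clear it. Origin: centre of its underside on the bench.
- sensor: white sensing head, fixed, 170 (its x) x 150 (its y) mm, top deck 90 mm above the bench, with a dark steel guide collar (46 mm outside diameter, 20 mm tall) standing at the centre of its deck. The vertical bore is 26 mm in diameter in the collar, 30 mm below it, 100 mm deep from the collar's rim. Origin: centre of its underside.
- port (a point): centre of the collar's mouth, on the bore's axis, level with the collar's rim, 110 mm above the bench; z up
- tray: flat black queue tray, fixed, 70 (its x) x 200 (its y) x 10 mm, with three places in a row along its y axis, 65 mm apart, each with one coloured token; the place at its +y end lies on a white square and is the 'next' place, the other two are grey. Origin: centre of its underside.
- tray_next (a point): centre of the 'next' place (the one on the white square), on the tray's top
- token_blue: blue round token, 36 mm across, 7 mm thick, lying on one of the tray's three places (not to be moved). Origin: centre of its underside.
- token_red: red round token, 36 mm across, 7 mm thick, lying on one of the tray's three places (not to be moved). Origin: centre of its underside.
- token_yellow: yellow round token, 36 mm across, 7 mm thick, lying on one of the tray's three places (not to be moved). Origin: centre of its underside.
- mouse: black computer mouse, 32 mm tall, bystander
- tin: round metal tin, 68 mm across, 28 mm tall, bystander
- cassettes: stack of dark blue cassettes, 75 x 100 mm, 64 mm tall, bystander
- scissors: scissors with green and black handles lying flat, about 175 mm long, bystander
- brush: small brush lying flat, bystander

How it is judged:
By the outcome, as a careful person would: the job done as asked, in the order asked, and still so for the second after the job is handed in, while the arm keeps its last pose, push and grip.
It also fails if it takes over 56 s, if anything falls off the work surface, if the arm or the gripper's body presses on something with over 40 N, if the wrist force passes 120 N, or if a joint passes its speed limit or range.

## Working session

There is one attempt and no reset: what is moved stays moved. The work goes in short steps, Python scripts to look and compute and a shell command to move; the robot and the scene stay as the last step left them, time stands still between calls to the robot, and variables do not carry over. Pictures are saved under pics/ and viewed, on a budget of 10 in all, crops included, one or two more only if the job needs it, and the job is handed in when it is done.

```bash
mkdir -p pics
cat > h.py <<'E'
import numpy as np, cv2
from cell import arm
from scipy.spatial.transform import Rotation as R
def ext(n):
    p=arm.camera_params(n)
    if n=='wrist':
        s=arm.get_state();T=np.eye(4);T[:3,:3]=R.from_euler('xyz',s['ee_rot']).as_matrix();T[:3,3]=s['eef_pos']
        return p,T@p['mount']
    return p,np.array(p['extrinsics'])
def ray(p,E,u,v,z):
    d=E[:3,:3]@np.array([(u-p['cx'])/p['fx'],(v-p['cy'])/p['fy'],1]);o=E[:3,3]
    return o+d*(z-o[2])/d[2]
def proj(p,E,X):
    c=np.linalg.inv(E)@np.append(X,1);return p['fx']*c[0]/c[2]+p['cx'],p['fy']*c[1]/c[2]+p['cy']
def shot(n,f):
    p,E=ext(n);im,d=arm.camera(n);cv2.imwrite('pics/'+f,im[:,:,::-1]);np.savez('pics/'+f+'.npz',im=im,d=d,E=E);return p,E,im,d
E
python3 - <<'E'
from h import *
print(arm.get_state())
for n in('top','side'):
    p,E,im,d=shot(n,n+'0.png');print(n,p)
E
```

```text
{'clock': 0.0, 'joint_positions': array([-1.37220589,  0.52202744, -0.03629398,  1.59999359,  0.02123653,
        1.02109121, -0.11281327]), 'dq': array([-0.00173081, -0.00089557,  0.00039482,  0.00222137,  0.00181015,
        0.00058463,  0.00086275]), 'tau': array([-3.22353044e-03, -9.27132368e+01,  1.97840877e+00, -3.69943464e+01,
        1.77058449e-02,  8.06718715e-03, -1.64806596e-05]), 'eef_pos': array([0.1659547 , 0.60222291, 0.23072291]), 'ee_rot': array([-1.57092439e+00,  1.12707027e-03,  1.30197244e+00]), 'wrist_force': array([ 0.06229498, -0.39494686, -0.2693273 ]), 'moment': array([ 0.01023633,  0.02916725, -0.00719894]), 'finger_gap': 0.08527674717597827}
top {'fx': 381.42303844703565, 'fy': 381.42303844703565, 'cx': 282.6364129441433, 'cy': 208.3066978833944, 'extrinsics': array([[-0.04790002, -0.97689718,  0.20827263,  0.33721063],
       [-0.99885003,  0.04727488, -0.0079811 ,  0.02904611],
       [-0.00204935, -0.20841542, -0.97803825,  1.10448742],
       [ 0.        ,  0.        ,  0.        ,  1.        ]])}
side {'fx': 421.39087768557147, 'fy': 421.39087768557147, 'cx': 275.16120542669563, 'cy': 212.00595494129996, 'extrinsics': array([[ 0.75743365, -0.49742726,  0.42291888, -0.02427609],
       [-0.65289158, -0.57189986,  0.49665192, -0.64332022],
       [-0.00518096, -0.65230106, -0.75794227,  1.11118404],
       [ 0.        ,  0.        ,  0.        ,  1.        ]])}
```

View pics/top0.png

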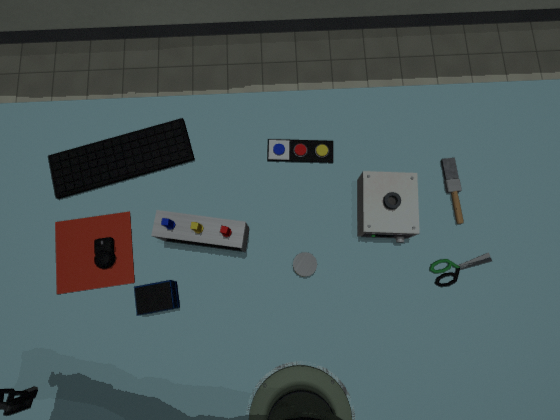

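View pics/side0.png

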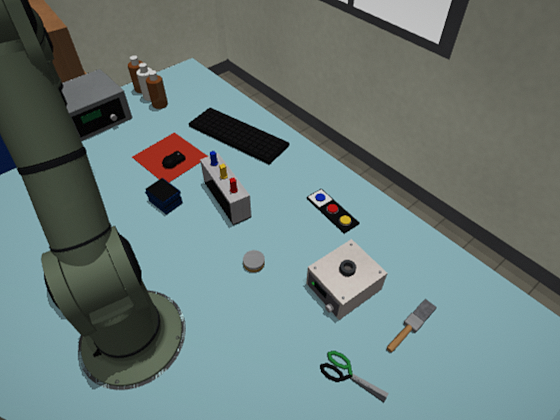

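The token on the white square is blue (top 279,149). The blue stem is at the rack's left end (168,223), and the collar is at (392,200).

Run:
```python
from h import *
for n in('top','side'):
    z=np.load(f'pics/{n}0.png.npz');im=z['im'];d=z['d'];p,E=ext(n)
    hsv=cv2.cvtColor(im,cv2.COLOR_RGB2HSV)
    m=cv2.inRange(hsv,(110,150,90),(130,255,255))
    for c in cv2.findContours(m,0,1)[0]:
        if cv2.contourArea(c)<25: continue
        (u,v),wh,a=cv2.minAreaRect(c); 
        print(n,'blue',u,v,wh,a,ray(p,E,u,v,.14),ray(p,E,u,v,.162),d[int(v),int(u)])
p,E=ext('top')
for u,v,z in((392,200,.11),(153,236,.112),(245,248,.112),(248,222,.112),(155,211,.112),(168,219,.162),(196,224,.162),(225,228,.162)):print(u,v,ray(p,E,u,v,z))
p,E=ext('side');print(ray(p,E,348,267,.11))
print(arm.camera_params('wrist'))
```

```text
top blue 164.44232177734375 221.28848266601562 (6.079599857330322, 6.275716304779053) 11.309932708740234 [0.52321862 0.32603304 0.14      ] [0.51897577 0.31925875 0.162     ] 0.9555142
top blue 278.5000305175781 148.5 (9.899494171142578, 9.899494171142578) 45.0 [0.70651187 0.02439209 0.14      ] [0.69808809 0.02449825 0.162     ] 1.1477379
side blue 320.0 197.0 (6.0, 8.0) 90.0 [ 0.66419537 -0.05217383  0.14      ] [ 0.64859959 -0.06556492  0.162     ] 1.4907215
392 200 [ 0.55754398 -0.27254674  0.11      ]
153 236 [0.4908376  0.36398685 0.112     ]
245 248 [0.44776369 0.12387254 0.112     ]
248 222 [0.51605076 0.11407902 0.112     ]
155 211 [0.5576488  0.36020514 0.112     ]
168 219 [0.5243933  0.31042003 0.162     ]
196 224 [0.50824655 0.24011133 0.162     ]
225 228 [0.49460101 0.16767467 0.162     ]
[ 0.5557293  -0.27656755  0.11      ]
{'fx': 378.5652410583975, 'fy': 378.5652410583975, 'cx': 275.07881012792075, 'cy': 209.1474907920858, 'mount': array([[ 9.99999679e-01, -7.58786352e-04,  2.58500414e-04,
        -5.82114424e-04],
       [-4.79955895e-04, -3.08467843e-01,  9.51234650e-01,
        -1.42368085e-01],
       [-6.42044805e-04, -9.51234468e-01, -3.08468108e-01,
         7.93636455e-02],
       [ 0.00000000e+00,  0.00000000e+00,  0.00000000e+00,
         1.00000000e+00]])}
```

```bash
python3 -m handwheel '-90 -30 -208 0 43 0 -1;-90 -30 -208 0 43 0 -1;-90 -30 -208 0 43 0 -1;-90 -30 -208 0 43 0 -1;-90 -30 -208 0 43 0 -1;-90 -30 -208 0 43 0 -1;-90 -30 -208 0 43 0 -1;-90 -30 -208 0 43 0 -1;-90 -30 -208 0 43 0 -1'
cat >> h.py <<'E'
def to(X,yaw=None):
    s=arm.get_state();r=R.from_euler('xyz',s['ee_rot']);yr=0
    if yaw is not None:
        t=R.from_euler('xyz',[-np.pi/2,0,np.radians(yaw)]);yr=(r.inv()*t).as_rotvec(True)
    X=np.array([s['eef_pos'][i] if x is None else x for i,x in enumerate(X)])
    print('shift mm',np.round(r.inv().apply(X-s['eef_pos'])*1000,1),'rot',np.round(yr,2),'pos',s['eef_pos'],'rpy',np.degrees(s['ee_rot']),'t',s['clock'])
E
python3 -c "
from h import *
to([.519,.319,.26],-11)"
```

```text
clock: 0.85
eef_pos: [0.3418, 0.461, 0.261]
ee_rot: [-1.571, 0.001, 0.554]
wrist_force: [-0.8, -0.1, -0.3]
finger_gap: 0.0856
shift mm [  76.     0.9 -213.9] rot [ 1.000e-02  4.273e+01 -4.000e-02] pos [0.34183835 0.46097229 0.26098705] rpy [-8.99906125e+01  3.87395993e-02  3.17290076e+01] t 0.85
```

```bash
python3 -m handwheel '76 0 -214 0 42.7 0 -1;76 0 -214 0 42.7 0 -1;76 0 -214 0 42.7 0 -1;76 0 -214 0 42.7 0 -1;76 0 -214 0 42.7 0 -1;76 0 -214 0 42.7 0 -1;76 0 -214 0 42.7 0 -1;76 0 -214 0 42.7 0 -1;76 0 -214 0 42.7 0 -1'; python3 -c "
from h import *
shot('wrist','w1.png')"
```

```text
clock: 1.6
eef_pos: [0.5183, 0.3196, 0.2608]
ee_rot: [-1.571, 0.001, -0.189]
wrist_force: [-1.1, 0.5, -0.3]
finger_gap: 0.0855
```

View pics/w1.png

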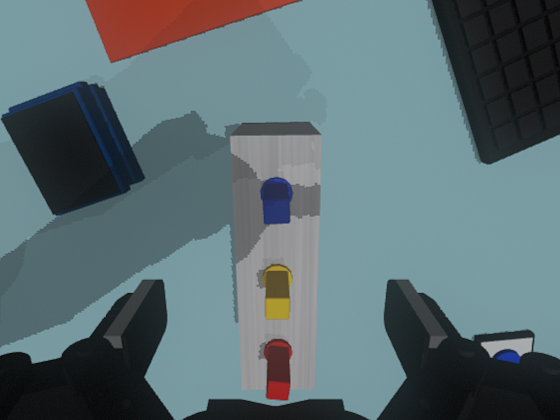

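The blue head's top face is at about (277,212), and its sides look aligned with the rack. I'll extract the heads using colour and depth.

```bash
cat >> h.py <<'E'
def cloud(p,E,d):
    v,u=np.mgrid[:d.shape[0],:d.shape[1]]
    P=np.stack([(u-p['cx'])/p['fx']*d,(v-p['cy'])/p['fy']*d,d],-1)
    return P@E[:3,:3].T+E[:3,3]
E
python3 - <<'E'
from h import *
z=np.load('pics/w1.png.npz');im,d,E=z['im'],z['d'],z['E'];p,_=ext('wrist');P=cloud(p,E,d)
hsv=cv2.cvtColor(im,cv2.COLOR_RGB2HSV)
for n,a,b in(('blue',110,130),('yel',20,35),('red',0,6)):
    m=cv2.inRange(hsv,(a,120,30),(b,255,255))>0
    m[:, :230]=0;m[:,330:]=0
    print(n,np.percentile(P[m][:,2],[5,50,95,99]))
    t=m&(abs(P[...,2]-.162)<.006)
    r=cv2.minAreaRect(np.argwhere(t)[:,::-1].astype(np.float32))
    c=ray(p,E,*r[0],.162); box=[ray(p,E,*q,.162) for q in cv2.boxPoints(r)]
    e=[box[i+1]-box[i] for i in range(3)]
    print(t.sum(),r,c,P[t].mean(0),[(round(np.linalg.norm(x),4),round(np.degrees(np.arctan2(x[1],x[0])),1)) for x in e])
E
```

```text
blue [0.11620648 0.16118707 0.16269209 0.16334237]
649 ((276.37921142578125, 209.72264099121094), (26.409832000732422, 26.236083984375), 87.51044464111328) [0.51866034 0.31957732 0.162     ] [0.51833813 0.31932907 0.16154252] [(np.float64(0.0174), np.float64(-8.3)), (np.float64(0.0186), np.float64(-97.8)), (np.float64(0.0178), np.float64(171.8))]
yel [0.11612099 0.15405428 0.16258456 0.16306251]
536 ((277.0, 306.0), (24.0, 22.0), 90.0) [0.50524464 0.24696082 0.162     ] [0.50513218 0.24601662 0.16139415] [(np.float64(0.0159), np.float64(-10.9)), (np.float64(0.0201), np.float64(-100.3)), (np.float64(0.0162), np.float64(169.1))]
red [0.00181764 0.00386804 0.16224671 0.16276382]
400 ((278.0, 388.0), (22.0, 22.0), 90.0) [0.4921367  0.17396162 0.162     ] [0.49148636 0.17232268 0.16136275] [(np.float64(0.0172), np.float64(-10.9)), (np.float64(0.0215), np.float64(-100.2)), (np.float64(0.0176), np.float64(169.1))]
```

```bash
python3 -m handwheel '0 30 0 0 -0.4 0 -1;0 70 0 0 -0.4 0 -1;0 105 0 0 -0.4 0 -1;0 125 0 0 -0.4 0 -1;0 136 0 0 -0.4 0 -1;0 136 0 0 -0.4 0 -1;0 136 0 0 -0.4 0 -1' 50 && python3 -m handwheel '0 0 0 0 0 0 1;0 0 0 0 0 0 1;0 0 0 0 0 0 1;0 0 0 0 0 0 1;0 0 0 0 0 0 1;0 0 0 0 0 0 1;0 0 0 0 0 0 1;0 0 0 0 0 0 1;0 0 0 0 0 0 1;0 0 0 0 0 0 1' 50
```

```text
clock: 2.23
eef_pos: [0.5194, 0.3188, 0.126]
ee_rot: [-1.57, -0.0, -0.185]
wrist_force: [0.5, -0.1, 0.9]
finger_gap: 0.0853
clock: 3.07
eef_pos: [0.5196, 0.3182, 0.1257]
ee_rot: [-1.57, -0.0, -0.187]
wrist_force: [-2.0, -1.5, 6.8]
finger_gap: 0.0171
```

```bash
python3 -m handwheel '0 -4 0 0 0 0 1;0 -10 0 0 0 0 1;0 -20 0 0 0 0 1;0 -35 0 0 0 0 1;0 -55 0 0 0 0 1;0 -80 0 0 0 0 1;0 -105 0 0 0 0 1;0 -130 0 0 0 0 1;0 -155 0 0 0 0 1;0 -180 0 0 0 0 1' && python3 -m handwheel '0 0 0 0 0 0 1;0 0 0 0 0 0 1;0 0 0 0 0 0 1'
python3 - <<'E'
from h import *
shot('wrist','w2.png');shot('top','t2.png');shot('side','s2.png')
im=cv2.imread('pics/w2.png');s=cv2.imread('pics/s2.png')
cv2.imwrite('pics/m2.png',np.hstack([cv2.resize(im,(400,300)),cv2.resize(s[60:270,110:390],(400,300))]))
to([.556,-.275,None],-10)
E
```

```text
clock: 3.9
eef_pos: [0.5193, 0.3178, 0.3076]
ee_rot: [-1.57, -0.0, -0.187]
wrist_force: [-0.2, -0.5, -1.2]
finger_gap: 0.0172
clock: 4.15
eef_pos: [0.5192, 0.3179, 0.3052]
ee_rot: [-1.571, 0.0, -0.187]
wrist_force: [0.2, -0.2, -1.7]
finger_gap: 0.0173
shift mm [ 1.464e+02  5.000e-01 -5.757e+02] rot [ 0.07 -0.71 -0.05] pos [0.51913709 0.31787828 0.3045041 ] rpy [-9.00671939e+01  5.29856069e-02 -1.07064406e+01] t 4.3
```

View pics/m2.png

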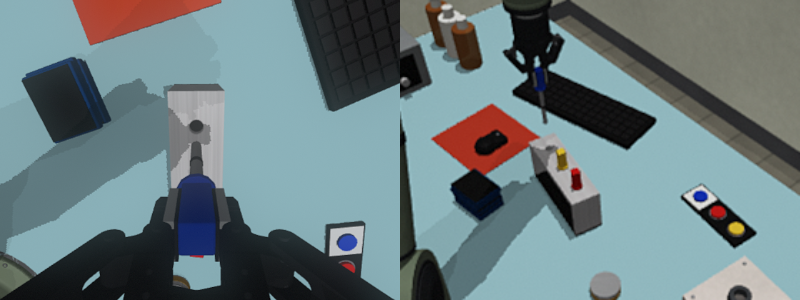

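Blue is held and clear of the rack; in the left half the empty hole shows at about (197,125), just beyond the tip. The neighbouring stems are untouched, so I'm going over the port.

```bash
python3 -m handwheel '5 0 -20 0 0 0 1;13 0 -50 0 0 0 1;22 0 -88 0 0 0 1;32 0 -126 0 0 0 1;42 0 -164 0 0 0 1;52 0 -204 0 0 0 1;62 0 -242 0 0 0 1;72 0 -280 0 0 0 1;82 0 -318 0 0 0 1;91 0 -356 0 0 0 1' && python3 -m handwheel '9 0 -38 0 0 0 1;18 0 -76 0 0 0 1;27 0 -114 0 0 0 1;36 0 -146 0 0 0 1;43 0 -172 0 0 0 1;49 0 -196 0 0 0 1;53 0 -210 0 0 0 1;55 0 -218 0 0 0 1;55 0 -220 0 0 0 1;55 0 -220 0 0 0 1' && python3 -m handwheel '0 0 0 0 0 0 1;0 0 0 0 0 0 1;0 0 0 0 0 0 1;0 0 0 0 0 0 1'
python3 - <<'E'
from h import *
to([.556,-.275,None],-10)
shot('wrist','w3.png');shot('top','t3.png');shot('side','s3.png')
to([.556,-.275,None],-10)
E
```

```text
clock: 5.13
eef_pos: [0.5424, -0.0505, 0.3049]
ee_rot: [-1.571, 0.001, -0.187]
wrist_force: [0.9, 0.8, -0.9]
finger_gap: 0.0175
clock: 5.97
eef_pos: [0.5558, -0.2748, 0.3049]
ee_rot: [-1.571, 0.001, -0.187]
wrist_force: [0.0, 1.1, -0.5]
finger_gap: 0.0175
clock: 6.3
eef_pos: [0.5562, -0.2743, 0.3054]
ee_rot: [-1.571, -0.0, -0.186]
wrist_force: [0.0, -0.7, -1.6]
finger_gap: 0.0174
shift mm [-0.  -0.  -0.7] rot [-0.01 -0.65  0.01] pos [ 0.5561813  -0.27427619  0.30544321] rpy [-8.99864998e+01 -1.29124349e-02 -1.06466761e+01] t 6.3
shift mm [ 0.  -0.  -0.2] rot [-0.   -0.68  0.01] pos [ 0.55603686 -0.27476639  0.30537797] rpy [-8.99980948e+01 -7.18524603e-03 -1.06839883e+01] t 6.45
```

View pics/w3.png

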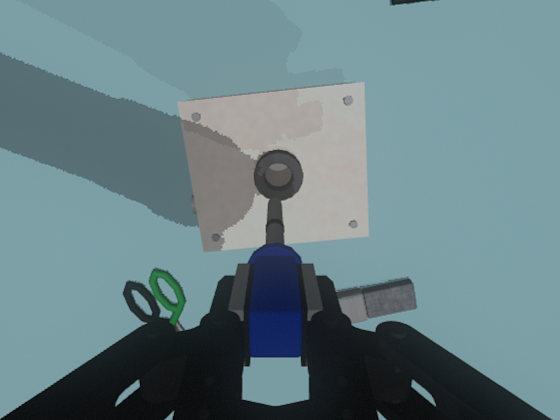

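```bash
cat > meas.py <<'E'
from h import *
import sys
f=sys.argv[1]
z=np.load(f'pics/{f}.png.npz');im,d,E=z['im'],z['d'],z['E'];p,_=ext('wrist');P=cloud(p,E,d)
s=arm.get_state();Rt=R.from_euler('xyz',s['ee_rot']);tcp=s['eef_pos']
# collar top: points at z~.11
t=(abs(P[...,2]-.110)<.006)&(np.hypot(P[...,0]-.556,P[...,1]+.275)<.035)&(d>0)
cs=max(cv2.findContours(t.astype(np.uint8),0,1)[0],key=cv2.contourArea)
h=cv2.convexHull(cs);Q=np.array([ray(p,E,*q[0],.11)[:2] for q in h])
A=np.c_[2*Q,np.ones(len(Q))];c=np.linalg.lstsq(A,(Q**2).sum(1),rcond=None)[0];r=np.sqrt(c[2]+c[:2]@c[:2])
print('collar circle',c[:2],r,'n',t.sum(),'z',np.median(P[t][:,2]))
# shaft in tool frame
T=Rt.inv().apply((P-tcp).reshape(-1,3)).reshape(P.shape)
zw=tcp[2]
m=(d>0)&(abs(T[...,0])<.02)&(T[...,1]>-.02)&(T[...,1]<.125)&(abs(T[...,2])<.03)
for lo in np.arange(.0,.12,.008):
    k=m&(T[...,1]>lo)&(T[...,1]<=lo+.008)
    if k.sum()>5:
        q=T[k]*1000;print('y',round(lo*1000),k.sum(),'x min/max/mid',q[:,0].min().round(1),q[:,0].max().round(1),((q[:,0].min()+q[:,0].max())/2).round(1),'zmax',np.percentile(q[:,2],90).round(1))
gray=im.mean(2)
for u in range(150,1): pass
E
python3 meas.py w3
python3 - <<'E'
from h import *
# top/side collar circle by outline of dark ring
for n in('top','side'):
    z=np.load(f'pics/{n}0.png.npz');im,d=z['im'],z['d'];p,E=ext(n);P=cloud(p,E,d)
    t=(P[...,2]>.100)&(P[...,2]<.118)&(np.hypot(P[...,0]-.556,P[...,1]+.275)<.04)
    cs=max(cv2.findContours(t.astype(np.uint8),0,1)[0],key=cv2.contourArea)
    (u,v),w,a=cv2.fitEllipse(cv2.convexHull(cs));print(n,u,v,w,ray(p,E,u,v,.11))
E
```

```text
collar circle [ 0.55898116 -0.27426347] 0.0226666468480003 n 1316 z 0.10964395914550282
y 0 349 x min/max/mid -9.5 8.6 -0.5 zmax 9.5
y 8 508 x min/max/mid -12.6 11.5 -0.6 zmax 12.5
y 32 93 x min/max/mid -5.1 4.2 -0.5 zmax 5.2
y 40 101 x min/max/mid -5.3 4.4 -0.4 zmax 5.2
y 48 89 x min/max/mid -5.5 4.5 -0.5 zmax 5.1
y 56 112 x min/max/mid -5.6 4.8 -0.4 zmax 5.3
y 64 57 x min/max/mid -5.7 4.2 -0.7 zmax 5.3
y 72 68 x min/max/mid -5.4 4.4 -0.5 zmax 5.0
y 80 60 x min/max/mid -5.5 4.1 -0.7 zmax 5.1
y 88 52 x min/max/mid -5.0 4.2 -0.4 zmax 5.1
y 96 53 x min/max/mid -5.1 4.4 -0.4 zmax 5.2
y 104 43 x min/max/mid -5.2 3.8 -0.7 zmax 5.3
top 391.7012634277344 200.2229461669922 (16.530282974243164, 17.529579162597656) [ 0.5569722  -0.27168272  0.11      ]
side 347.8656005859375 267.2867736816406 (14.925488471984863, 16.394678115844727) [ 0.55473772 -0.27697421  0.11      ]
```

```bash
python3 -m handwheel '1 15 0.4 0 0 0 1;2.5 30 0.8 0 0 0 1;2.5 45 0.8 0 0 0 1;2.5 55 0.8 0 0 0 1;2.5 60 0.8 0 0 0 1;2.5 60 0.8 0 0 0 1;2.5 60 0.8 0 0 0 1;2.5 60 0.8 0 0 0 1;2.5 60 0.8 0 0 0 1'
python3 - <<'E'
from h import *
shot('wrist','w4.png');shot('side','s4.png');shot('top','t4.png')
im=cv2.imread('pics/w4.png')[100:360,130:430];s=cv2.imread('pics/s4.png')[170:320,260:430]
cv2.imwrite('pics/m4.png',np.hstack([cv2.resize(im,(400,346)),cv2.resize(s,(392,346))]))
z=np.load('pics/w4.png.npz');g=z['im'].mean(2);P=cloud(ext('wrist')[0],z['E'],z['d'])
c=arm.get_state()['eef_pos'][2]
for v in range(190,262,2):print(v,g[v,270:280].mean().round(),(c-np.median(P[v,270:280,2])).round(4),end=' | ')
print();to([None]*3)
E
python3 meas.py w4
```

```text
clock: 7.2
eef_pos: [0.5588, -0.2749, 0.2461]
ee_rot: [-1.571, -0.001, -0.187]
wrist_force: [-0.4, -0.4, -0.4]
finger_gap: 0.0173
190 83.0 0.2049 | 192 83.0 0.1982 | 194 83.0 0.191 | 196 82.0 0.1844 | 198 73.0 0.1119 | 200 68.0 0.107 | 202 68.0 0.1028 | 204 68.0 0.0976 | 206 68.0 0.0934 | 208 67.0 0.0894 | 210 67.0 0.0853 | 212 67.0 0.081 | 214 66.0 0.0768 | 216 66.0 0.073 | 218 62.0 0.0698 | 220 44.0 0.0643 | 222 46.0 0.0609 | 224 66.0 0.0589 | 226 66.0 0.056 | 228 66.0 0.0529 | 230 66.0 0.0496 | 232 66.0 0.0465 | 234 66.0 0.0437 | 236 66.0 0.0407 | 238 66.0 0.0382 | 240 65.0 0.0356 | 242 63.0 0.033 | 244 54.0 0.0114 | 246 57.0 0.0089 | 248 65.0 0.009 | 250 63.0 0.0082 | 252 63.0 0.0085 | 254 63.0 0.0087 | 256 52.0 0.0069 | 258 51.0 0.0053 | 260 51.0 0.0031 | 
shift mm [0. 0. 0.] rot 0 pos [ 0.55871864 -0.27473545  0.24571701] rpy [-9.00013100e+01 -3.56757899e-02 -1.06993361e+01] t 7.35
collar circle [ 0.55891033 -0.27400251] 0.022714635654770592 n 1695 z 0.10961718735100234
y 0 365 x min/max/mid -11.4 10.5 -0.4 zmax 8.9
y 8 477 x min/max/mid -12.5 11.6 -0.5 zmax 11.9
y 32 89 x min/max/mid -5.1 4.3 -0.4 zmax 4.5
y 40 106 x min/max/mid -5.2 4.5 -0.3 zmax 4.5
y 48 89 x min/max/mid -5.4 4.6 -0.4 zmax 4.4
y 56 110 x min/max/mid -5.5 4.9 -0.3 zmax 4.8
y 64 60 x min/max/mid -5.6 4.3 -0.6 zmax 4.8
y 72 67 x min/max/mid -5.3 4.5 -0.4 zmax 4.5
y 80 58 x min/max/mid -5.4 4.2 -0.6 zmax 4.5
y 88 54 x min/max/mid -5.5 4.3 -0.6 zmax 4.4
y 96 53 x min/max/mid -5.0 4.5 -0.3 zmax 4.5
y 104 43 x min/max/mid -5.1 3.9 -0.6 zmax 4.6
```

View pics/m4.png

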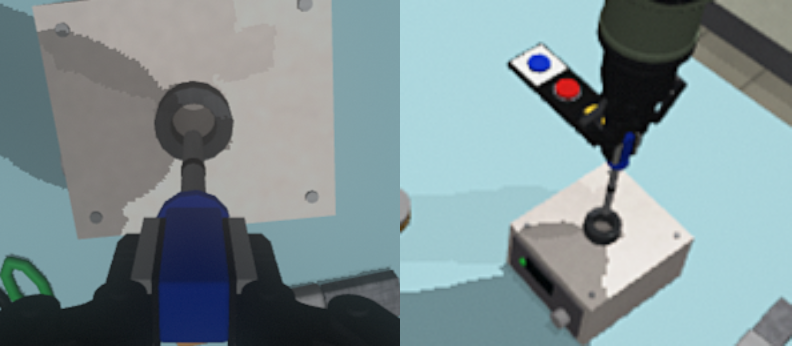

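Shaft is upright over the bore (wrist crop: collar at (194,121), tip just below it; side crop: tip at (604,212), collar centre at (603,226)). The band is 63.7 mm below the TCP, so the final TCP z is about 0.1735. I'll correct and lower in stages.

```bash
python3 -m handwheel '0.5 0 1 0 0 0 1;0.5 4 1 0 0 0 1;0.5 9 1 0 0 0 1;0.5 15 1 0 0 0 1;0.5 21 1 0 0 0 1;0.5 27 1 0 0 0 1;0.5 33 1 0 0 0 1;0.5 38 1 0 0 0 1;0.5 40 1 0 0 0 1;0.5 40 1 0 0 0 1' && python3 -m handwheel '0 5 0 0 0 0 1;0 11 0 0 0 0 1;0 17 0 0 0 0 1;0 23 0 0 0 0 1;0 28 0 0 0 0 1;0 31 0 0 0 0 1;0 32 0 0 0 0 1;0 32 0 0 0 0 1;0 32 0 0 0 0 1;0 32 0 0 0 0 1'
python3 - <<'E'
from h import *
shot('wrist','w5.png');shot('side','s5.png');shot('top','t5.png')
im=cv2.imread('pics/w5.png')[130:270,195:355];s=cv2.imread('pics/s5.png')[220:310,295:400]
cv2.imwrite('pics/m5.png',np.hstack([cv2.resize(im,(400,350)),cv2.resize(s,(400,350))]))
to([None]*3);print(arm.get_state()['wrist_force'])
E
python3 meas.py w5
```

```text
clock: 8.18
eef_pos: [0.559, -0.2737, 0.2047]
ee_rot: [-1.571, 0.001, -0.187]
wrist_force: [-0.2, -0.8, -0.9]
finger_gap: 0.017
clock: 9.02
eef_pos: [0.5594, -0.2739, 0.1736]
ee_rot: [-1.571, -0.0, -0.187]
wrist_force: [-0.3, 0.6, -1.3]
finger_gap: 0.0172
shift mm [0. 0. 0.] rot 0 pos [ 0.55932363 -0.27384799  0.17351435] rpy [-9.00035534e+01 -1.76484057e-02 -1.06990527e+01] t 9.1667
[-0.23393084  0.48747892 -0.301013  ]
collar circle [ 0.55886334 -0.27340218] 0.022677676881368236 n 2683 z 0.10961483903563468
y 0 343 x min/max/mid -11.4 10.4 -0.5 zmax 8.9
y 8 517 x min/max/mid -12.5 11.6 -0.5 zmax 12.0
y 32 89 x min/max/mid -5.1 3.7 -0.7 zmax 4.7
y 40 100 x min/max/mid -5.3 4.4 -0.4 zmax 4.7
y 48 93 x min/max/mid -5.5 4.0 -0.7 zmax 4.6
y 56 1402 x min/max/mid -20.0 20.0 -0.0 zmax 17.2
y 64 1221 x min/max/mid -20.0 19.9 -0.0 zmax 20.2
y 72 403 x min/max/mid -19.9 19.8 -0.0 zmax 21.2
y 80 1477 x min/max/mid -20.0 20.0 -0.0 zmax 28.5
y 88 109 x min/max/mid -13.7 12.3 -0.7 zmax 1.7
y 96 95 x min/max/mid -13.8 13.1 -0.4 zmax -8.5
y 104 81 x min/max/mid -13.1 12.8 -0.1 zmax -9.9
y 112 70 x min/max/mid -12.6 11.8 -0.4 zmax -10.8
```

View pics/m5.png

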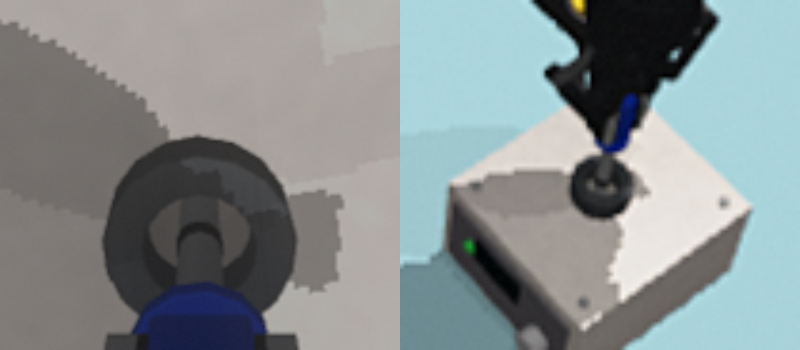

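The band sits in the mouth at rim level (left crop, about (200,240)) with clear space all round. By the numbers the stem is centred within 1 mm. Holding for the reading.

```bash
H='0'; for i in 1 2 3 4; do python3 -m handwheel '0 0 0 0 0 0 1;0 0 0 0 0 0 1;0 0 0 0 0 0 1;0 0 0 0 0 0 1;0 0 0 0 0 0 1;0 0 0 0 0 0 1;0 0 0 0 0 0 1;0 0 0 0 0 0 1;0 0 0 0 0 0 1;0 0 0 0 0 0 1' | tr '\n' ' '; echo; done
python3 - <<'E'
from h import *
p,E,im,d=shot('wrist','w6.png');P=cloud(p,E,d);g=im.mean(2)
for v in range(208,242):print(v,g[v,272:278].mean().round(),P[v,272:278,2].mean().round(4),end=' | ')
E
python3 meas.py w6 | head -7
```

```text
clock: 10.0 eef_pos: [0.5592, -0.2738, 0.1733] ee_rot: [-1.571, 0.0, -0.187] wrist_force: [-0.1, -0.2, -1.5] finger_gap: 0.0177 
clock: 10.83 eef_pos: [0.5592, -0.2738, 0.1733] ee_rot: [-1.571, 0.0, -0.187] wrist_force: [-0.7, 0.4, -1.5] finger_gap: 0.0173 
clock: 11.67 eef_pos: [0.5592, -0.2738, 0.1733] ee_rot: [-1.571, 0.0, -0.187] wrist_force: [-0.3, -0.6, -1.7] finger_gap: 0.0173 
clock: 12.5 eef_pos: [0.5592, -0.2738, 0.1733] ee_rot: [-1.571, 0.0, -0.187] wrist_force: [0.5, 0.6, -0.6] finger_gap: 0.0173 
208 56.0 0.1093 | 209 63.0 0.0866 | 210 63.0 0.0884 | 211 63.0 0.0906 | 212 62.0 0.0928 | 213 62.0 0.0944 | 214 62.0 0.0964 | 215 62.0 0.0977 | 216 62.0 0.1006 | 217 62.0 0.1023 | 218 55.0 0.104 | 219 34.0 0.1071 | 220 33.0 0.1088 | 221 33.0 0.1106 | 222 39.0 0.1118 | 223 54.0 0.1126 | 224 61.0 0.1141 | 225 61.0 0.1159 | 226 59.0 0.1177 | 227 60.0 0.1194 | 228 59.0 0.1205 | 229 59.0 0.1224 | 230 59.0 0.1237 | 231 59.0 0.1247 | 232 59.0 0.1264 | 233 59.0 0.1277 | 234 58.0 0.1294 | 235 58.0 0.1312 | 236 59.0 0.1321 | 237 58.0 0.1336 | 238 58.0 0.135 | 239 59.0 0.1362 | 240 58.0 0.1375 | 241 58.0 0.1688 | collar circle [ 0.55891408 -0.27342848] 0.022724766630888914 n 2674 z 0.10959218278417046
y 0 336 x min/max/mid -10.6 10.4 -0.1 zmax 9.0
y 8 515 x min/max/mid -12.6 11.5 -0.5 zmax 12.0
y 32 85 x min/max/mid -4.7 4.2 -0.3 zmax 4.6
y 40 101 x min/max/mid -5.3 4.4 -0.5 zmax 4.5
y 48 95 x min/max/mid -5.5 4.0 -0.8 zmax 4.6
y 56 1630 x min/max/mid -20.0 19.9 -0.0 zmax 17.4
```

```bash
python3 -c "
from h import *
print(arm.finish_job())"
```

```text
the job is handed in; nothing more can be done
None
```

I drew the blue stem, the colour of the token on the white square, out of the rack and lowered it into the guide collar. It was held still there for over 3 s and was still in the gripper when I handed the job in, at about 12.6 s on the clock.

- **Depth:** the middle of the band measured about 0.109 m, against the rim at 0.1096 m.
- **Centring:** the shaft was upright and within about 1 mm of the bore axis by the wrist camera.
- **Contact:** wrist force readings during and after lowering stayed below 2 N, and the pictures showed clear space all round the shaft.
- **Disagreement:** the top and side cameras put the collar 2 to 4 mm from the wrist camera's position. I trusted the close wrist view, because it sees the stem and the collar together.
- **Not checked:** I took no final picture of the rest of the bench. The other stems looked untouched just after I lifted the blue one.

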